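Unlock the clamp and take the lid off the sample pot

ROBOT

A 6-joint arm with a two-finger parallel gripper is mounted at the origin on the work surface. World frame = base frame: x ahead of the robot, y to its left, z up, the work surface at z = 0. Lengths are in m, angles in rad, forces in N, time in s.
With the tool pointing down it reaches from about 0.2 to 0.875 m from the base axis. Payload 3.4 kg.
Tool frame: the origin (TCP) lies between the finger pads; the fingertips stand 25 mm ahead of it and the grasp point (between the pads) lies 6 mm ahead of it (r.nose_length is the z of the fingertips in the tool frame, in m); z points along the fingers, x is the direction in which the jaws open and shut, and the axes are right-handed (so a half turn about z gives the same grasp; the last joint's range is limited). The gripper opens to 94 mm and grips with 3 to 60 N. Pads are 16 mm wide; open, the fingers measure 119 mm over their backs; the gripper's body (75 mm by 177 mm) begins 78 mm behind the grasp point.
Start: joints at [1.188, 0.276, 1.505, -0, 1.361, -0.121], TCP at [0.149, 0.555, 0.23] pointing down, gripper open.
Joint ranges: [-2.89, 2.89], [-0.75, 2.08], [0.22, 2.7], [-1.18, 4.32], [0.11, 2.71], [-2.7, 2.7]. Speed limits (rad/s): [2.57, 2.57, 3.14, 3.14, 3.14, 3.14].

INTERFACE

Orientations are given as a unit quaternion [w, x, y, z].
In Python, from plant import r, gripper_to, inverse_kinematics, vision, models, telemetry gives the robot as it stands. Calls block until the motion is done:
- r.move_to(position, orientation): joint-space move of the TCP to a pose.
- r.move_l(position, rot=None, vel=0.15, guard=None): straight line of the TCP; rot=None keeps the orientation; vel is the mean speed in m/s. With guard (N) it stops when the force on the tool has changed by that much, and returns True; else False.
- r.movej(angles): joint-space move.
- gripper_to(opening, f_grip=None): finger opening in m; f_grip is the grip in N (None keeps the last); returns when the fingers have stopped.
- r.hold(seconds).
- inverse_kinematics(position, orientation): joint angles nearest the present ones, or None.
- vision.snapshot(name): name is "scene" or "side" or "wrist"; returns the picture (420x560x3 uint8, red, green, blue); there is no depth.
- vision.get_calibration(name): a dict with "fx", "fy", "cx", "cy" (pixels), "position" and "orientation" of the camera in the world. Camera axes: x right, y down, z forward; pixel columns grow to the right and rows downward; lengths in m; the calibration is good to about 2 mm. A picture is of the moment at which its call begins: read the wrist's pose just before it. get_calibration takes no time and is no camera call; for the wrist camera it gives the pose at the moment of the call.
A pose or a line that the arm cannot do raises r.PlanningError and nothing moves.
- r.sign_off(): hands the job in, once; it reports no verdict.
Trained networks look in the newest picture that a camera, given by its name, has taken for a name from the list of things; names that differ only in an ending like _2 or _b are one class to them, and where a whole thing is asked for, a point or a joint stands for the part that bears it (a point fixed in the world has none). Each returns a list of dicts, best first, with "score" (0 to 1); they miss things now and then, are a little off and sometimes report something else, mostly with a low value. They report only what shows in the picture. A call takes as long as a camera call. They do not tell look-alikes from the thing itself.
- models.boxes_of(thing, camera): "at" ([x, y, z] in m, in world coordinates, good to about 4 mm: the middle of the surface that is visible of it).
- models.regions_of(thing, camera): "pixels" (420x560 bool, what is visible of it).
- models.mark_of(thing, camera): "at" ([x, y, z] in m, in world coordinates, good to about 4 mm: a listed point, or the origin of a listed thing).
Readings, each from a call of its own:
- telemetry.current_t(): time.
- telemetry.current_joints(): joint angles.
- telemetry.current_dq(): joint speeds.
- telemetry.current_joint_efforts(): joint torques, N m.
- telemetry.current_ee_pos(): TCP position.
- telemetry.current_tool_rot(): TCP orientation.
- telemetry.current_wrist_force(): force on the tool from outside, world axes, zero at the start.
- telemetry.current_torque(): the same for the moment, N m.
- telemetry.current_opening(): finger opening in m.
Only numpy, scipy, OpenCV 4.12 (cv2) and the standard library are available. Lean on these libraries where they do the work, as an engineer would, in place of code of your own. Each camera call takes 0.05 s, during which the arm holds its last target.

TASK

Open the clamped steel sample pot: lift the black lockout collar on the clamp's lever, swing the lever all the way over to its released end and let the collar drop back home there, never forcing the lever against its gate. Then lift the loose lid off the pot and set it down, without dropping it, right way up and flat in the shallow metal tray. Do not disturb the other things on the bench.

Things in the scene. Friction and masses are not known exactly. Their poses are not given: they have to be found in the camera images.
- hub (a point): Vertical pivot axis of the clamp, at the top face of the pot's fixed white base (16 mm above the bench). z up; y points from the pot across the pivot to the lever's arm at joint value 0; the pot's axis is 85 mm away along -y. The pivot's sleeve is 28 mm across, its top 130 mm above the bench. The steel lever arm runs 95 mm out from the pivot, 18 mm wide, its top 72 mm above the bench.
- bar_tip (a point): Tip of the steel hold-down bar that turns with the lever, at its underside, 111 mm above the bench: 60 mm from the pivot, opposite the lever's arm, bar 16 mm wide and 11 mm thick. Locked, it lies over the lid's rim and the lid cannot be lifted; with the lever at its released end it is clear of the lid.
- lever (a joint): Swing of the clamp's lever, rad, 0 to 1.1 (hard stops). It starts locked, between 0 and 0.1. It grows as the arm swings anticlockwise seen from above, from hub's +y towards hub's -x; released end at 1.1. About 1 N at the collar moves it; it stays where it is left. With the collar down it cannot pass the gate, from about 0.13 to 0.92, either way.
- gate (a point): Middle of the top of the gate, the raised part of an aluminium fence curved about the pivot (inner face 116 mm, outer 126 mm from its axis), 89 mm above the bench. The gate spans lever angles 0.19 to 0.86 rad; the fence's lower parts, on both sides, are 70 mm high and there the collar's tooth can drop.
- collar (a joint): Lift of the lockout collar on the lever's upright rod, m: 0 is down (home), 0.018 is its top stop. A spring pushes it down (about 3.5 N at the bottom, 6 N at the top). Its tooth clears the gate above 0.0135; it drops home again beyond 0.92 rad of lever swing and locks the lever there.
- collar_grip (a point): On the axis of the round black lockout collar (32 mm in diameter, 40 mm tall, upright, 95 mm from the pivot), 28 mm above its lower end: grip here. 101.5 mm above the bench with the collar down. y points out from the pivot; the collar cannot turn on its rod. The rod's 19 mm cap ends 137 mm above the bench. A steel tooth at its foot juts 33 mm out along y, its top 13 mm below this point.
- pot_mouth (a point): Centre of the rim of the fixed round steel pot, 102 mm above the bench; pot 101 mm outside diameter, 91 mm bore. z up.
- lid_mid (a point): Centre, half-way up, of the loose steel lid with a black knob (52 mm tall, about 0.3 kg); z is its own up axis. From the bottom: spigot 87 mm across, 9 mm tall, hanging loosely in the pot; flange 104 mm across, 7 mm thick, on the pot's rim; upright round knob 30 mm in diameter, 36 mm tall. This point is 26 mm above the underside, 10 mm above the flange's top, 8 mm below the knob's middle.
- tray_floor (a point): Centre of the inner floor (4 mm above the bench) of the empty shallow square metal tray, 165 mm outside, walls 4 mm thick and 18 mm tall above the bench; fixed. z up, x and y along its sides.
- amber: Bystander: amber bottle, 60 mm in diameter, 130 mm tall; origin under its centre.
- beaker: Bystander: empty glass beaker, 68 mm in diameter, 85 mm tall; origin under its centre.
- jar: Bystander: small closed steel jar with a fixed black knobbed top, 76 mm in diameter, 82 mm tall; origin under its centre. Not the sample pot.
- washbottle: Bystander: white plastic bottle, 64 mm in diameter, 120 mm tall; origin under its centre.
- timer: Bystander: grey bench timer, 35 x 55 x 22 mm; origin under its centre.
Things that resemble listed ones, but are neither listed nor needed, are in the scene too. Leave any red look-alike of the part that bears lid_mid alone.

How it is judged:
On the way, in this order (a step that is already met when the one before it is completed fails the run):
1. The lever is at its released end (above 0.9 rad) with the collar back home (within 3 mm), the lid still on the pot (value of joint lever above 0.9 rad and value of joint collar below 0.003 m and horizontal distance between lid_mid and pot_mouth below 0.01 m and z of lid_mid in the frame of pot_mouth below 0.025 m), for 0.2 s.
2. The lid is lifted clear of the pot, 25 mm or more above its seat (z of lid_mid in the frame of pot_mouth above 0.042 m), for 0.1 s.
3. The lid is lowered to within 10 mm of the tray's floor, in the tray, still in the fingers (z of lid_mid in the frame of tray_floor below 0.036 m and horizontal distance between lid_mid and tray_floor below 0.04 m and contact force between the fingers and lid above 0.5 N), for 0.05 s.
At the end, for the whole second after the job is handed in: The lid lies flat (within 0.08 rad), right way up and still on the tray's floor (within 3 mm), its centre within 40 mm of the tray's; the lever is at its released end (above 0.9 rad) with the collar home (within 4 mm) (horizontal distance between lid_mid and tray_floor below 0.04 m and z of lid_mid in the frame of tray_floor below 0.029 m and angle between lid_mid's own z axis and vertical below 0.08 rad and linear speed of lid below 0.02 m/s and value of joint lever above 0.9 rad and value of joint collar below 0.004 m); the robot touches nothing.
It fails at once if A bystander is moved more than 30 mm (distance of any of amber, beaker, jar, washbottle, timer from where it was at the start of the episode above 0.03 m).
It fails at once if The lever is forced: the collar's tooth is pushed against the gate with more than 30 N (contact force between tooth and gate0 above 30 N or contact force between tooth and gate1 above 30 N or contact force between tooth and gate2 above 30 N or contact force between tooth and gate3 above 30 N).
It also fails if it takes over 54 s, if anything falls off the work surface, if the arm or the gripper's body presses on something with over 40 N, if the wrist force passes 120 N, or if a joint passes its speed limit or range.

## Working session

There is one attempt and no reset: what is moved stays moved. The work goes in short steps, each a Python script; the robot and the scene stay as the last script left them, time stands still between calls to the robot, and variables do not carry over. Pictures are saved under pics/ and viewed, and the job is handed in when it is done.

```bash
ls; mkdir -p pics
python3 - <<'E'
from plant import r, vision, models, telemetry
import cv2, numpy as np
for c in ["scene","side","wrist"]:
    im=vision.snapshot(c); cv2.imwrite(f"pics/{c}0.png",im[:,:,::-1])
    k=vision.get_calibration(c); print(c,{a:np.round(b,3) for a,b in k.items()})
    for t in ["hub","bar_tip","gate","collar_grip","pot_mouth","lid_mid","tray_floor","amber","beaker","jar","washbottle","timer"]:
        print(t,[(np.round(d["at"],3).tolist(),round(d["score"],2)) for d in models.mark_of(t,c)])
print(telemetry.current_t())
E
```

```text
pics
scene {'fx': np.float64(401.574), 'fy': np.float64(401.574), 'cx': np.float64(283.134), 'cy': np.float64(212.419), 'position': array([0.948, 0.328, 0.958]), 'orientation': array([-0.113,  0.37 ,  0.881, -0.272])}
hub [([0.523, 0.271, 0.018], 0.61)]
bar_tip [([0.52, 0.217, 0.112], 0.81)]
gate [([0.473, 0.378, 0.082], 0.92)]
collar_grip [([0.526, 0.369, 0.102], 0.58), ([0.52, 0.186, 0.104], 0.53)]
pot_mouth [([0.474, 0.381, 0.085], 0.69)]
lid_mid [([0.523, 0.188, 0.117], 0.73), ([0.357, 0.162, 0.025], 0.67), ([0.689, 0.196, 0.028], 0.64)]
tray_floor [([0.526, -0.192, 0.006], 0.89)]
amber []
beaker [([0.461, -0.522, 0.001], 0.73)]
jar [([0.373, -0.406, 0.0], 0.88)]
washbottle [([0.356, 0.389, 0.001], 0.98)]
timer [([0.434, 0.047, 0.001], 0.6), ([0.358, 0.388, 0.002], 0.42)]
side {'fx': np.float64(384.935), 'fy': np.float64(384.935), 'cx': np.float64(277.801), 'cy': np.float64(201.252), 'position': array([0.237, 0.779, 1.037]), 'orientation': array([ 0.061, -0.169,  0.91 , -0.374])}
hub [([0.523, 0.275, 0.014], 0.63)]
bar_tip []
gate [([0.471, 0.379, 0.089], 0.74), ([0.437, 0.048, 0
[... 229 characters left out ...]

tray_floor [([0.528, -0.196, -0.002], 0.78), ([0.46, -0.52, -0.001], 0.67)]
amber [([0.704, 0.055, -0.003], 0.72), ([0.523, 0.21, 0.11], 0.31)]
beaker [([0.461, -0.519, 0.001], 0.91)]
jar [([0.368, -0.413, 0.003], 0.81)]
washbottle [([0.355, 0.386, 0.001], 0.89), ([0.529, 0.368, 0.105], 0.27)]
timer [([0.44, 0.052, 0.0], 0.54)]
wrist {'fx': np.float64(301.32), 'fy': np.float64(301.32), 'cx': np.float64(286.435), 'cy': np.float64(206.268), 'position': array([0.067, 0.576, 0.385]), 'orientation': array([0.115, 0.785, 0.602, 0.088])}
hub []
bar_tip []
gate []
collar_grip []
pot_mouth []
lid_mid []
tray_floor []
amber []
beaker []
jar []
washbottle [([0.353, 0.385, -0.002], 0.64)]
timer []
1.95
```

View pics/scene0.png

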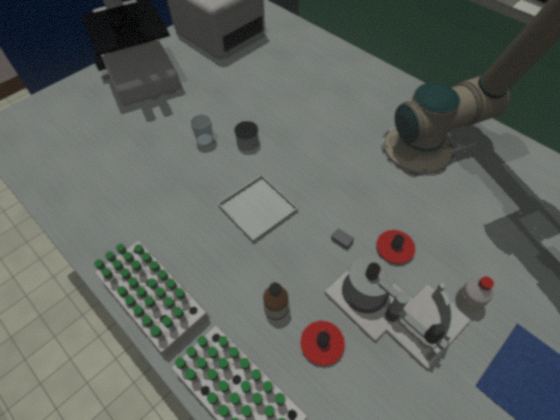

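View pics/side0.png

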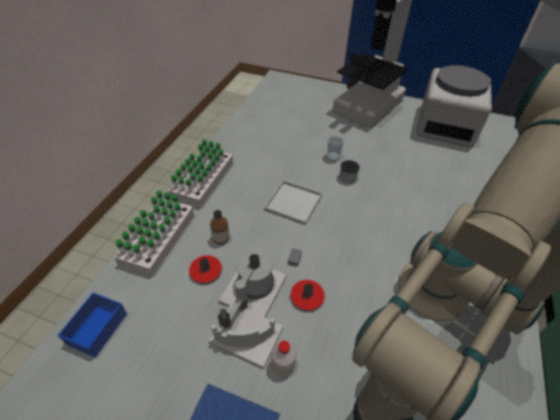

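Possible confusions (scene picture): the lid is at (370,275), steel with a black knob, sitting on the white base. Its look-alikes are the red lids at (396,246) and (322,342), and the jar at (247,135). The collar is the black cylinder at (435,332), and the pivot sleeve is near (393,310). I'll check the choice in a close crop from the wrist camera above the fixture.

```bash
cat > h.py <<'E'
from plant import r, gripper_to, inverse_kinematics, vision, models, telemetry
import cv2, numpy as np
from scipy.spatial.transform import Rotation as R
def q(yaw):  # tool down, tool x along world angle yaw
    x=np.array([np.cos(yaw),np.sin(yaw),0]); z=np.array([0,0,-1.]); y=np.cross(z,x)
    a=R.from_matrix(np.c_[x,y,z]).as_quat(); return np.r_[a[3],a[:3]]
def marks(c,ts):
    return {t:[(np.round(d["at"],4).tolist(),round(d["score"],2)) for d in models.mark_of(t,c)] for t in ts}
def project(c,p,k=None):
    k=k or vision.get_calibration(c); o=k["orientation"]
    v=R.from_quat([o[1],o[2],o[3],o[0]]).inv().apply(np.array(p)-k["position"])
    return k["fx"]*v[0]/v[2]+k["cx"],k["fy"]*v[1]/v[2]+k["cy"]
E
python3 - <<'E'
from h import *
qq=telemetry.current_tool_rot(); M=R.from_quat([qq[1],qq[2],qq[3],qq[0]]).as_matrix(); print(np.round(M,2))
for y in (0,np.pi):
  for dl in (0,1.1):
    s=inverse_kinematics([.523-.095*np.sin(dl),.273+.095*np.cos(dl),.1075],q(y+dl)); print(y,dl,None if s is None else np.round(s,2))
for p,n in (([.523,.19,.18],'lid'),([.52,-.19,.05],'tray')):
  for y in (0,np.pi/2,np.pi):
    s=inverse_kinematics(p,q(y)); print(n,y,None if s is None else np.round(s,2))
E
```

```text
[[ 0.26  0.97  0.  ]
 [ 0.97 -0.26  0.  ]
 [ 0.   -0.   -1.  ]]
0 0 [ 0.5   0.46  1.54 -0.    1.14  0.5 ]
0 1.1 [ 0.5   0.32  1.77 -0.    1.05 -0.6 ]
3.141592653589793 0 [ 0.5   0.46  1.54 -0.    1.14 -2.64]
3.141592653589793 1.1 [ 0.5   0.32  1.77 -0.    1.05  2.54]
lid 0 [ 0.22  0.28  1.63 -0.    1.23  0.22]
lid 1.5707963267948966 [ 0.22  0.28  1.63 -0.    1.23 -1.35]
lid 3.141592653589793 None
tray 0 [-0.48  0.4   1.81 -0.    0.93 -0.48]
tray 1.5707963267948966 [-0.48  0.4   1.81 -0.    0.93 -2.05]
tray 3.141592653589793 [-0.48  0.4   1.81 -0.    0.93  2.67]
```

Run:
```python
import cv2
a=cv2.imread("pics/scene0.png")[200:380,270:510]; cv2.imwrite("pics/crop0.png",cv2.resize(a,None,fx=3.2,fy=3.2,interpolation=cv2.INTER_CUBIC))
```

```text
(no output)
```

View pics/crop0.png

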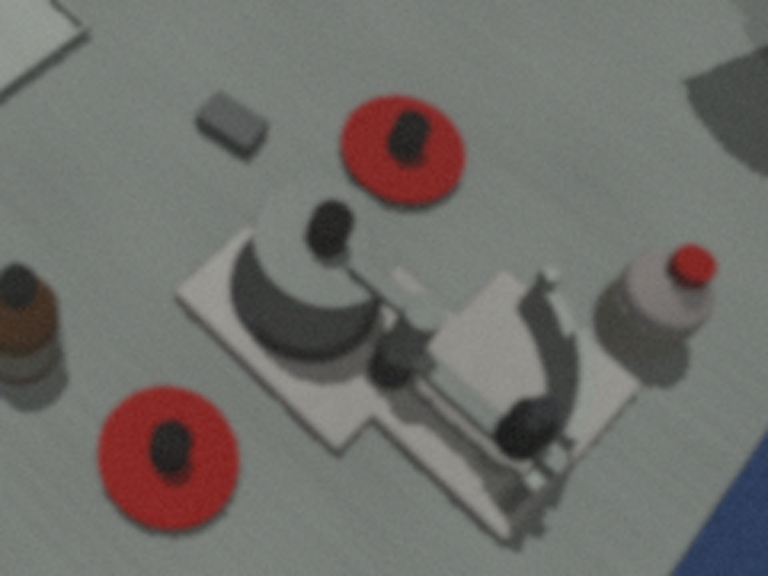

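The crop confirms it: the steel lid's knob at (330,228) is under the bar, and the collar at (527,428) on the lever arm sits next to the curved gate. Both red lids are decoys. Next is a close look from above.

Run:
```python
from h import *
r.move_to([.524,.27,.31],q(0)); gripper_to(.058)
im=vision.snapshot("wrist"); cv2.imwrite("pics/w1.png",im[:,:,::-1])
for t,v in marks("wrist",["hub","bar_tip","gate","collar_grip","pot_mouth","lid_mid"]).items(): print(t,v)
r.move_to([.524,.33,.26],q(0))
im=vision.snapshot("wrist"); cv2.imwrite("pics/w2.png",im[:,:,::-1])
for t,v in marks("wrist",["hub","bar_tip","gate","collar_grip","pot_mouth","lid_mid"]).items(): print(t,v)
vision.snapshot("side")
for t,v in marks("side",["collar_grip","lid_mid"]).items(): print(t,v)
print(telemetry.current_t())
```

```text
hub [([0.5223, 0.2736, 0.0153], 0.63)]
bar_tip [([0.5257, 0.2123, 0.1107], 0.66)]
gate [([0.4707, 0.3761, 0.0898], 0.92), ([0.3551, 0.3881, -0.0033], 0.5)]
collar_grip [([0.5311, 0.3695, 0.1026], 0.86)]
pot_mouth [([0.5174, 0.189, 0.1012], 0.58)]
lid_mid [([0.6917, 0.1955, 0.0258], 0.91), ([0.5185, 0.1856, 0.1215], 0.57), ([0.3582, 0.1709, 0.0253], 0.56)]
hub [([0.5242, 0.2742, 0.0161], 0.65)]
bar_tip [([0.3496, 0.3836, -0.0033], 0.58)]
gate []
collar_grip [([0.5277, 0.3681, 0.1017], 0.73)]
pot_mouth [([0.5162, 0.1912, 0.1029], 0.61)]
lid_mid [([0.6891, 0.1939, 0.0244], 0.66), ([0.3562, 0.1693, 0.0242], 0.61)]
collar_grip [([0.5306, 0.369, 0.1053], 0.63)]
lid_mid [([0.6838, 0.1934, 0.024], 0.97), ([0.5244, 0.187, 0.1179], 0.89), ([0.3552, 0.1689, 0.0231], 0.72)]
5.675
```

View pics/w2.png

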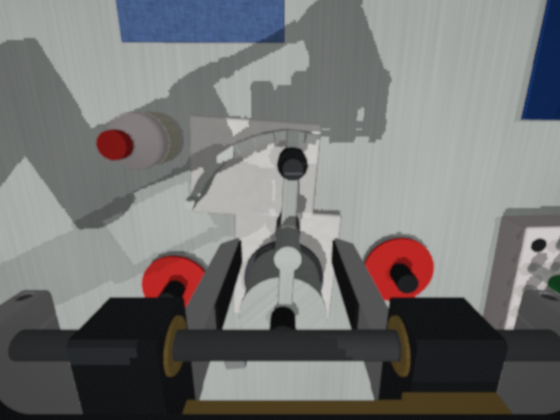

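View pics/w1.png

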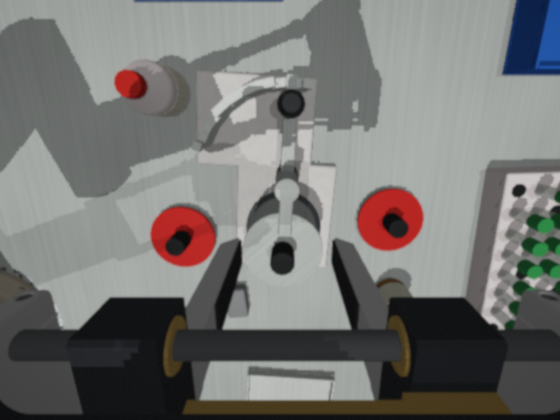

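The locked lever is at about 0: its absolute angle is -0.058 and the base yaw is about -0.055. I'll grip the collar tangentially, lift it and check.

Run:
```python
from h import *
a0=-.057; c=[.5287,.3686]
r.move_to([*c,.19],q(a0))
g=r.move_l([*c,.1085],vel=.1,guard=8); print("desc",g,telemetry.current_ee_pos())
gripper_to(.02,f_grip=40); print("open",telemetry.current_opening(),telemetry.current_ee_pos())
f0=np.array(telemetry.current_wrist_force()); print(f0)
p=np.array(telemetry.current_ee_pos())
g=r.move_l([c[0],c[1],.1085+.0163],vel=.04,guard=15)
print("lift",g,telemetry.current_ee_pos(),telemetry.current_wrist_force(),telemetry.current_opening())
im=vision.snapshot("wrist"); cv2.imwrite("pics/w3.png",im[:,:,::-1])
im=vision.snapshot("side"); cv2.imwrite("pics/s3.png",cv2.resize(im[250:370,180:310,::-1],None,fx=4.5,fy=4.5,interpolation=cv2.INTER_CUBIC))
for c in("side","wrist"):print(marks(c,["collar_grip"]))
print(telemetry.current_t())
```

```text
desc False [0.52928418 0.36885903 0.10936391]
open 0.030394933267997703 [0.52876279 0.36866264 0.10875889]
[0.02385367 0.03669614 1.52810415]
lift False [0.52855394 0.36865277 0.12457325] [ 1.07184258  2.40717691 -5.71055832] 0.030749474665186998
{'collar_grip': [([0.5296, 0.3675, 0.1196], 0.41)]}
{'collar_grip': [([0.5295, 0.3722, 0.1167], 0.82)]}
8.3667
```

View pics/s3.png

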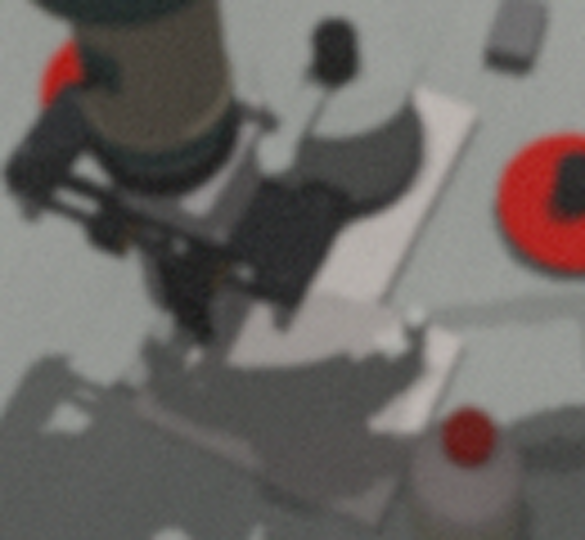

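View pics/w3.png

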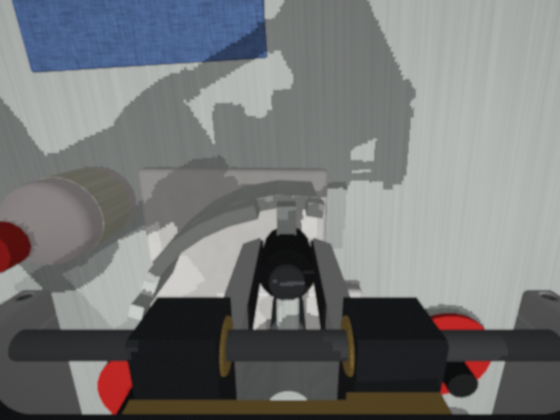

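The collar lifted: the arm rose 15.8 mm, the spring force is about 6-7 N, and the marks agree at about 0.118. In w3 the tooth at (288,205) is visible above the fence. Next is the swing, in small guarded arc steps.

Run:
```python
from h import *
hub=np.array([.5233,.2736]); rad=.095; z=.1255; a0=-.057
print("t",telemetry.current_t())
for a in list(np.arange(a0+.09,.96,.09))+[.97,1.0]:
    n=np.array([-np.sin(a),np.cos(a)])
    p=hub+rad*n
    g=r.move_l([*p,z],rot=q(a),vel=.04,guard=9)
    e=np.array(telemetry.current_ee_pos()); f=np.array(telemetry.current_wrist_force()); d=e[:2]-hub
    print(round(a,3),g,"act",round(np.arctan2(-d[0],d[1]),3),"r",round(np.hypot(*d),4),"z",round(e[2],4),"Frad %.1f Ftan %.1f Fz %.1f"%(f[:2]@n,f[:2]@[-n[1],n[0]],f[2]))
    if g: break
print("t",telemetry.current_t())
im=vision.snapshot("wrist"); cv2.imwrite("pics/w4.png",im[:,:,::-1])
print(marks("wrist",["collar_grip"]))
```

```text
t 8.3667
0.033 False act 0.038 r 0.0951 z 0.1254 Frad 0.5 Ftan 0.3 Fz -5.9
0.123 False act 0.126 r 0.0951 z 0.1254 Frad 2.3 Ftan 0.5 Fz -5.5
0.213 False act 0.215 r 0.095 z 0.1254 Frad 1.8 Ftan 0.4 Fz -4.8
0.303 False act 0.305 r 0.095 z 0.1254 Frad 1.8 Ftan 1.8 Fz -5.2
0.393 False act 0.395 r 0.095 z 0.1254 Frad 1.5 Ftan 1.0 Fz -7.0
0.483 False act 0.485 r 0.0949 z 0.1254 Frad 1.9 Ftan 1.6 Fz -6.2
0.573 False act 0.575 r 0.0949 z 0.1254 Frad 1.5 Ftan 2.1 Fz -4.6
0.663 False act 0.665 r 0.095 z 0.1255 Frad 2.5 Ftan 2.1 Fz -6.6
0.753 False act 0.755 r 0.095 z 0.1255 Frad 2.8 Ftan 1.5 Fz -5.7
0.843 False act 0.845 r 0.095 z 0.1254 Frad 2.6 Ftan 2.4 Fz -6.1
0.933 False act 0.935 r 0.095 z 0.1254 Frad 2.3 Ftan 3.0 Fz -5.2
0.97 False act 0.971 r 0.095 z 0.1254 Frad 2.2 Ftan 3.5 Fz -5.7
1.0 False act 1.002 r 0.0951 z 0.1254 Frad 2.6 Ftan 3.9 Fz -5.5
t 12.9
{'collar_grip': [([0.4451, 0.3297, 0.1179], 0.92)]}
```

View pics/w4.png

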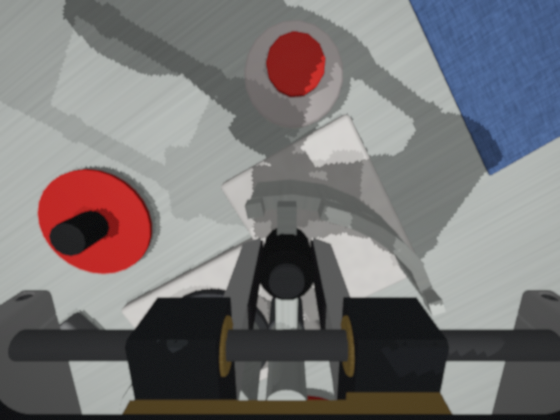

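Run:
```python
from h import *
hub=np.array([.5233,.2736]); rad=.095; a=1.025
p=hub+rad*np.array([-np.sin(a),np.cos(a)])
print(r.move_l([*p,.1255],rot=q(a),vel=.04,guard=8), telemetry.current_wrist_force())
print("down",r.move_l([*p,.1090],vel=.04,guard=8), telemetry.current_ee_pos(),telemetry.current_wrist_force())
gripper_to(.058); print(telemetry.current_wrist_force())
print("up",r.move_l([*p,.19],vel=.12,guard=12))
b=hub+np.array([0,-.02])
r.move_to([*(p+np.array([0.02,-.03])),.25],q(.3))
im=vision.snapshot("wrist"); cv2.imwrite("pics/w5.png",im[:,:,::-1])
print(marks("wrist",["collar_grip","lid_mid","bar_tip","pot_mouth"]))
im=vision.snapshot("scene"); cv2.imwrite("pics/c5.png",cv2.resize(im[200:380,270:510,::-1],None,fx=3.2,fy=3.2,interpolation=cv2.INTER_CUBIC))
print(marks("scene",["collar_grip","lid_mid","bar_tip","tray_floor"]))
print(telemetry.current_t())
```

```text
False [-5.09489321 -1.61863227 -5.60462998]
down True [0.44173681 0.3226288  0.10868224] [ 0.03283023 -1.65173183  7.04898305]
[-0.67994655  0.09081894 -0.17923139]
up False
{'collar_grip': [([0.4411, 0.3247, 0.1026], 0.83)], 'lid_mid': [([0.5211, 0.1883, 0.1198], 0.95), ([0.3582, 0.168, 0.0259], 0.85), ([0.6902, 0.1957, 0.0267], 0.58)], 'bar_tip': [([0.5752, 0.2399, 0.1112], 0.69)], 'pot_mouth': []}
{'collar_grip': [([0.4435, 0.3253, 0.1021], 0.47)], 'lid_mid': [([0.6881, 0.1963, 0.0265], 0.94), ([0.5223, 0.189, 0.117], 0.86), ([0.3601, 0.1638, 0.0246], 0.57)], 'bar_tip': [([0.575, 0.2435, 0.1123], 0.83)], 'tray_floor': [([0.5238, -0.1952, 0.0041], 0.78)]}
16.375
```

View pics/w5.png

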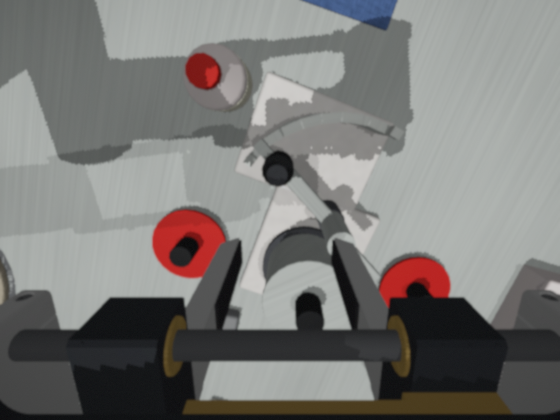

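View pics/c5.png

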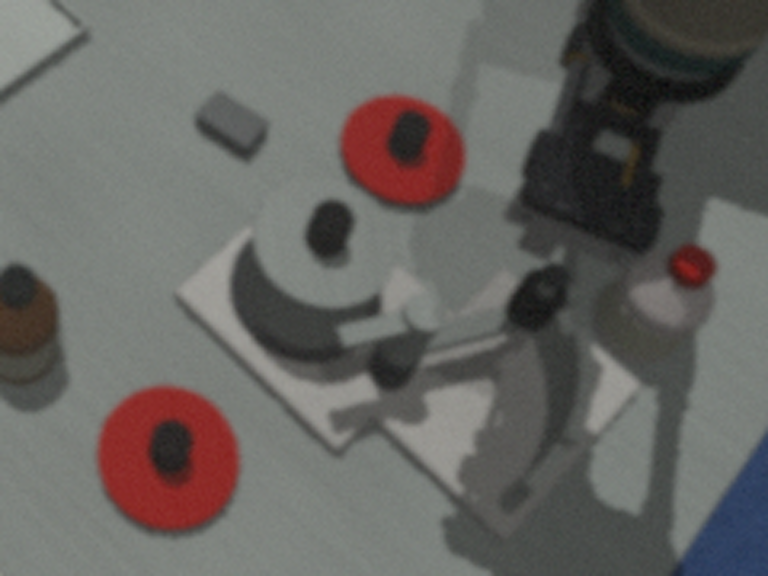

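The collar is home (z of about 0.102, lever about 1.06) and the bar is clear of the lid. I'll grasp the knob at (0.5215,0.188).

Run:
```python
from h import *
c=[.5213,.188]
r.move_to([*c,.21],q(0))
vision.snapshot("wrist"); print(marks("wrist",["lid_mid"]))
print("desc",r.move_l([*c,.138],vel=.1,guard=6),telemetry.current_ee_pos())
gripper_to(.02,f_grip=35); print(telemetry.current_opening(),telemetry.current_ee_pos(),telemetry.current_wrist_force())
print("lift",r.move_l([*c,.155],vel=.05,guard=12),telemetry.current_wrist_force())
print(r.move_l([*c,.22],vel=.12,guard=15),telemetry.current_wrist_force(),telemetry.current_opening())
im=vision.snapshot("side"); cv2.imwrite("pics/s6.png",im[:,:,::-1])
print(marks("side",["lid_mid","collar_grip"]))
im=vision.snapshot("scene"); cv2.imwrite("pics/c6.png",cv2.resize(im[150:380,210:510,::-1],None,fx=2.6,fy=2.6))
print(marks("scene",["lid_mid","collar_grip","tray_floor"]),telemetry.current_t())
```

```text
{'lid_mid': [([0.3565, 0.1655, 0.0266], 0.84), ([0.5205, 0.1919, 0.1202], 0.74)]}
desc False [0.52174858 0.18833449 0.13857477]
0.029448722805732755 [0.51964155 0.18795859 0.13819755] [-5.10135877  0.12852443  6.21303091]
lift True [-0.09294821 -0.1769784  -5.05433123]
False [-0.42992989  0.71143937 -4.23195026] 0.029372270950034803
{'lid_mid': [([0.3541, 0.1709, 0.0216], 0.88), ([0.6813, 0.1967, 0.0252], 0.78), ([0.5226, 0.187, 0.2014], 0.72)], 'collar_grip': [([0.4447, 0.3244, 0.1043], 0.63)]}
{'lid_mid': [([0.5247, 0.1905, 0.1979], 0.86), ([0.3541, 0.1644, 0.0254], 0.62), ([0.4368, 0.0464, -0.0009], 0.62), ([0.6886, 0.1939, 0.0245], 0.6), ([0.5229, 0.2694, 0.0171], 0.24)], 'collar_grip': [([0.474, 0.3784, 0.0877], 0.72), ([0.4401, 0.3223, 0.1021], 0.52)], 'tray_floor': [([0.5231, -0.1951, 0.0025], 0.83)]} 19.8833
```

View pics/c6.png

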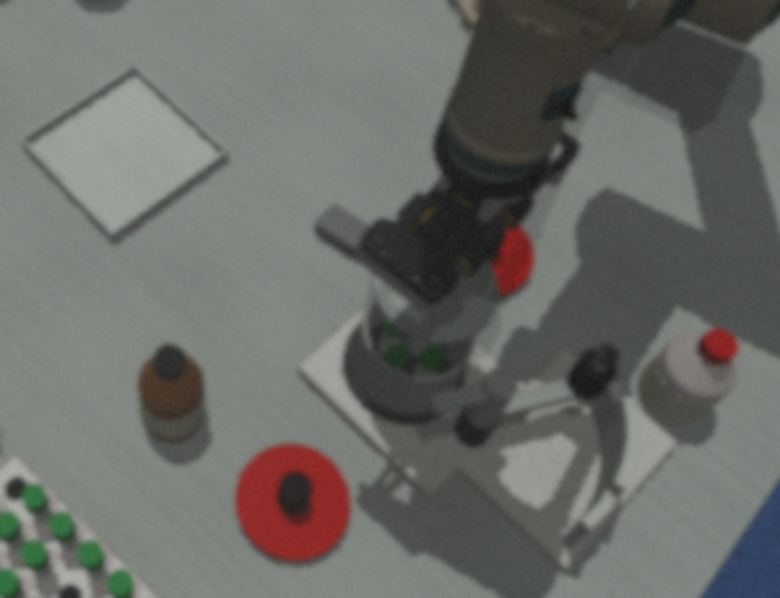

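The lid is lifted level in the gripper, the pot is open with green contents showing, and the lever hasn't moved. Next is the tray.

Run:
```python
from h import *
t=[.5255,-.1945]
r.move_l([.522,0,.22],vel=.2); r.move_l([*t,.20],vel=.2)
im=vision.snapshot("wrist"); cv2.imwrite("pics/w7.png",im[:,:,::-1])
vision.snapshot("side"); print(marks("side",["lid_mid","tray_floor"]))
r.move_l([*t,.066],vel=.1)
print("down",r.move_l([*t,.044],vel=.02,guard=4),telemetry.current_ee_pos(),telemetry.current_wrist_force())
r.hold(.3); print(telemetry.current_ee_pos(),telemetry.current_wrist_force(),telemetry.current_t())
im=vision.snapshot("scene"); cv2.imwrite("pics/c7.png",cv2.resize(im[120:300,160:400,::-1],None,fx=3.2,fy=3.2))
print(marks("scene",["lid_mid","tray_floor"]))
```

```text
{'lid_mid': [([0.3564, 0.1689, 0.0232], 0.95), ([0.6823, 0.1968, 0.0261], 0.93), ([0.5285, -0.1958, 0.1831], 0.59)], 'tray_floor': [([0.5278, -0.1977, -0.0016], 0.65)]}
down True [ 0.5252736  -0.19448292  0.04933194] [-0.75578835 -0.29067936  3.74935048]
[ 0.52529525 -0.1944892   0.04929585] [-1.02957088 -0.59993593  5.69266575] 24.8917
{'lid_mid': [([0.5292, -0.1948, 0.0304], 0.87), ([0.3547, 0.1636, 0.0237], 0.87), ([0.6877, 0.1936, 0.0232], 0.69)], 'tray_floor': [([0.5228, -0.1961, 0.006], 0.69)]}
```

View pics/c7.png

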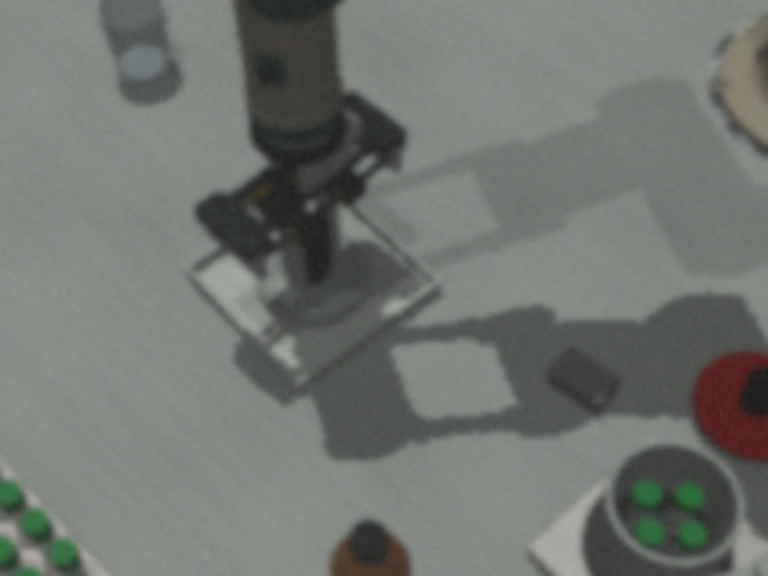

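Contact came at the expected height, with lid_mid at about 0.030. Releasing.

Run:
```python
from h import *
gripper_to(.06); p=telemetry.current_ee_pos()
print("up",r.move_l([p[0],p[1],.13],vel=.08,guard=8)); r.move_l([p[0],p[1],.22],vel=.15)
r.move_to([.40,-.1,.30],q(0)); 
for c,s in(("scene",np.s_[120:380,160:510]),("side",np.s_[150:380,180:370])):
    im=vision.snapshot(c); cv2.imwrite(f"pics/{c}8.png",cv2.resize(im[s][:,:,::-1],None,fx=2.2,fy=2.2))
    print(marks(c,["lid_mid","tray_floor","collar_grip","bar_tip","timer","washbottle","amber","jar","beaker"]))
print(telemetry.current_wrist_force(),telemetry.current_opening(),telemetry.current_t())
```

```text
up False
{'lid_mid': [([0.6894, 0.1957, 0.0242], 0.74), ([0.3571, 0.1652, 0.0261], 0.73), ([0.5283, -0.1947, 0.0287], 0.59), ([0.5231, 0.2729, 0.0156], 0.48)], 'tray_floor': [([0.524, -0.1952, 0.0053], 0.81), ([0.357, 0.3841, -0.0008], 0.25)], 'collar_grip': [([0.4441, 0.3258, 0.1005], 0.78)], 'bar_tip': [([0.5759, 0.2439, 0.1109], 0.75)], 'timer': [([0.5772, 0.2407, 0.1124], 0.66)], 'washbottle': [([0.3538, 0.3857, -0.0009], 0.69)], 'amber': [([0.7053, 0.0599, -0.0016], 0.62)], 'jar': [([0.3707, -0.4072, 0.0004], 0.61)], 'beaker': [([0.4581, -0.522, -0.0002], 0.7)]}
{'lid_mid': [([0.6811, 0.1941, 0.0248], 0.84), ([0.5263, -0.1952, 0.0331], 0.57)], 'tray_floor': [([0.5256, -0.1964, -0.0021], 0.73), ([0.4443, 0.3255, 0.1031], 0.64)], 'collar_grip': [([0.4434, 0.324, 0.1058], 0.67), ([0.3662, -0.4107, 0.0006], 0.62), ([0.5244, 0.2765, 0.0168], 0.52)], 'bar_tip': [([0.5778, 0.2438, 0.1104], 0.91)], 'timer': [([0.4383, 0.0489, 0.0024], 0.5), ([0.4717, 0.3813, 0.0893], 0.33)], 'washbottle': [([0.3525, 0.3853, 0.0026], 0.87), ([0.4419, 0.3225, 0.1032], 0.62)], 'amber': [([0.7024, 0.0555, -0.0033], 0.83)], 'jar': [([0.3656, -0.4108, 0.0026], 0.67)], 'beaker': [([0.46, -0.5207, -0.0015], 0.75)]}
[ 0.15095169 -0.76505842 -0.38711848] 0.06018159529164066 29.3583
```

View pics/scene8.png

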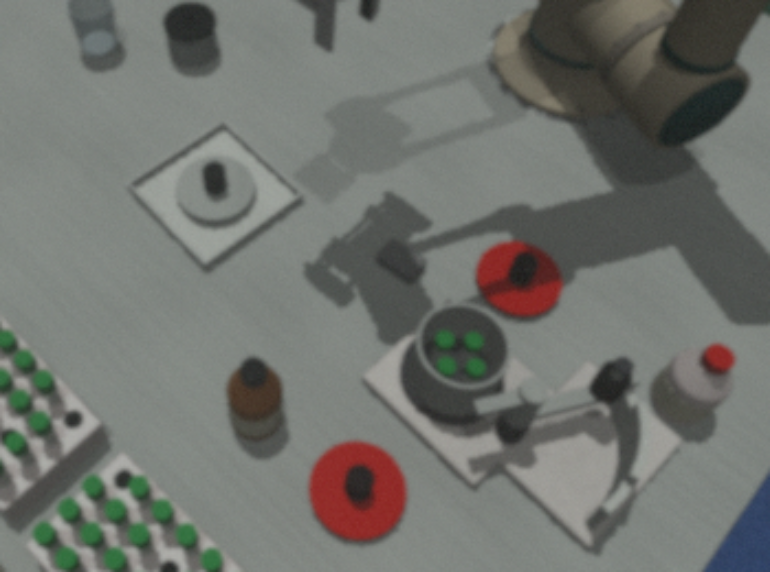

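View pics/side8.png

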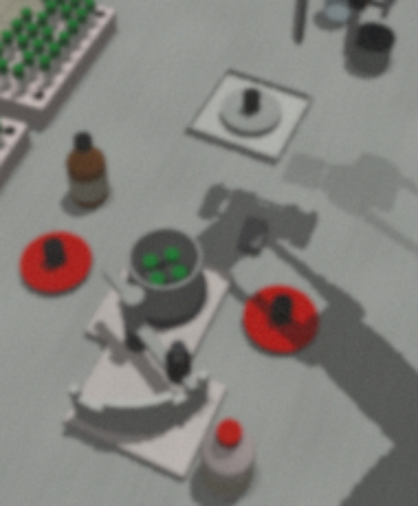

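The lid lies flat and upright in the middle of the tray, at (215,190) in the scene crop. The lever is at its released end with the collar down at (612,382), and nothing else has moved. Handing in.

```bash
python3 -c "
from h import *
r.sign_off()"
```

```text
the job is handed in; nothing more can be done
```

The pot is open: the lever is at its released end with the collar home, and the lid lies right way up in the tray. I handed the job in at about 29 s of the 54 s, with no verdict reported.

- **Lever:** I lifted the collar about 16 mm and swung the lever in small guarded steps. Side forces stayed at about 5 N or less, so the tooth never pressed hard on the gate. I then lowered the collar and let go. The camera marks put the lever at about 1.05 rad and the collar grip point at 0.1005–0.106 m. Home is 0.1015 m, so the highest of those readings is slightly off, within the stated error.
- **Lid:** I gripped the steel lid by its knob, lifted it clear and lowered it until it touched the tray floor, then released it. The last marks put it within 5 mm of the tray's centre, and it looks flat in both views. Its height read 0.029 m in one view and 0.033 m in the other, against 0.030 m expected. I put that down to camera error, because the arm met the floor at the expected height.
- **Bystanders:** They all read within about 5 mm of where they started. The one exception was the scene camera's last timer mark, which landed on the clamp bar. That was a false detection: the side camera and the pictures show the timer unmoved.

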